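# Load the valve inspection carriage

## Task

Flip the cam lever up to free the inspection carriage and draw the carriage out by its handle to its stop, then stand every loose black valve body upright in its divided box, one per cell, right down on the cell floor. When all are in, push the carriage fully home under the camera and flip the lever back down to lock it. Keep off the camera and its ring light, and leave the pin block, the plug bin and the screwdriver where they are.

Things in the scene. Friction and masses are not known exactly. Their poses are not given: they have to be found in the camera images.
- valve1: Black moulded valve body, 96 mm tall, turned shape, standing upright: foot 48 mm in diameter (0 to 12 mm up), barrel 36 mm in diameter (12 to 58 mm), head 30 mm in diameter with a brick-red band and red top (58 to 96 mm), the place to grip. About 0.14 kg. Origin: centre of the underside of the foot; z runs up its axis. May be absent (None).
- valve2: Black moulded valve body, 96 mm tall, turned shape, standing upright: foot 48 mm in diameter (0 to 12 mm up), barrel 36 mm in diameter (12 to 58 mm), head 30 mm in diameter with a brick-red band and red top (58 to 96 mm), the place to grip. About 0.14 kg. Origin: centre of the underside of the foot; z runs up its axis. May be absent (None).
- valve3: Black moulded valve body, 96 mm tall, turned shape, standing upright: foot 48 mm in diameter (0 to 12 mm up), barrel 36 mm in diameter (12 to 58 mm), head 30 mm in diameter with a brick-red band and red top (58 to 96 mm), the place to grip. About 0.14 kg. Origin: centre of the underside of the foot; z runs up its axis. May be absent (None).
- valve4: Black moulded valve body, 96 mm tall, turned shape, standing upright: foot 48 mm in diameter (0 to 12 mm up), barrel 36 mm in diameter (12 to 58 mm), head 30 mm in diameter with a brick-red band and red top (58 to 96 mm), the place to grip. About 0.14 kg. Origin: centre of the underside of the foot; z runs up its axis. May be absent (None).
- valve5: Black moulded valve body, 96 mm tall, turned shape, standing upright: foot 48 mm in diameter (0 to 12 mm up), barrel 36 mm in diameter (12 to 58 mm), head 30 mm in diameter with a brick-red band and red top (58 to 96 mm), the place to grip. About 0.14 kg. Origin: centre of the underside of the foot; z runs up its axis. May be absent (None).
- tray (a point): Centre of the inner floor (38 mm above bench) of the grey divided box fixed on the carriage. z up, y along the slide pointing home (to the camera column), x across it, away from the lever. Outside 136 (x) by 202 (y) mm; walls and dividers 4 mm thick, tops 45 mm above this floor. 2 by 3 cells, 62 by 62 mm inside, centred at x = -33, +33, y = -66, 0, +66 mm; all empty at the start.
- handle_mid (a point): Middle of the carriage's pull handle: a dark steel bar 12 mm in diameter, 100 mm long along tray x, with a 10 mm post 46 mm either side of the middle. Centre 78 mm above the bench, 44 mm above the carriage plate, at tray y = -140 mm (39 mm from the box's end wall). Pinch it across, along tray y.
- carriage (a joint): Travel of the carriage along its straight guides, m: 0 = fully home, the box under the camera (stop); 0.28 = drawn fully out along tray -y (stop). When free it takes about 3 N to slide and stays where it is left; locked by the cam it does not slide under 60 N, only creeps a few mm.
- lock_lever (a joint): Angle of the cam lever, rad: 0 = lying down, locked, its cam and shoe pressed on the carriage's flange (stop); 1.75 = flipped up and over, free (stop). The cam bites below about 0.7. It turns in the upright plane along tray y, needs up to about 4 N at the knob, and stays where it is left.
- lever_knob (a point): Centre of the red ball knob, 24 mm in diameter, at the end of the cam lever, 90 mm from the pivot. At joint value q the line from pivot to knob rises 0.2 + q rad above the level direction tray -y (at q = 0 it points along -y, slightly up; past 1.37 it leans over to +y). Pinch it along tray x and it turns between the fingers.
- lever_pivot (a point): Pivot of the cam lever, its axis along tray x, 53 mm above the bench, in a fixed bracket on the tray's -x side of the guides. The lever's plane lies 49 mm outside the box's -x wall. The carriage's flange (top 34 mm above bench) runs beneath, with a brass brake shoe 20 by 34 mm between. The bracket block is 22 (x) by 36 (y) mm, 71 mm high, its middle 29 mm to tray -x of this point.
- station: Fixed inspection station: white base plate 250 by 700 by 12 mm with steel guide rods, and a teal column 60 by 50 mm, 492 mm high, at the home end (y = +385 mm). Origin on the bench on the slide's centre line; axes parallel to the tray's. The box's centre is at y = +160 mm when home and y = -120 mm when out.
- camera: Black inspection camera with a white ring light 100 mm in diameter, on a teal arm from the column, over the home position; underside 350 mm above the bench. This frame coincides with the station's; the camera's axis is at x = 0, y = +160 mm in it. Not to be touched.
- pin_block: Bystander: white block 50 by 70 by 28 mm with two upright steel pins 60 mm tall. Origin under its centre.
- plug_bin: Bystander: blue open bin 110 by 140 by 60 mm with red plugs in it. Origin under its centre.
- screwdriver: Bystander: screwdriver 180 mm long lying on the bench along its x axis.

How it is judged (in metres and radians):
On the way, in this order (a step that is already met when the one before it is completed fails the run):
1. The cam lever is flipped up, freeing the carriage (value of joint lock_lever above 1.2 rad), for 0.2 s.
2. The carriage is drawn out to its stop (value of joint carriage above 0.265 m), for 0.2 s.
3. With the carriage still out, every valve body present stands upright in a cell of the box, on the cell floor (value of joint carriage above 0.2 m and x of valve1 in the frame of tray between -0.064 and 0.064 m and y of valve1 in the frame of tray between -0.097 and 0.097 m and z of valve1 in the frame of tray between -0.005 and 0.006 m and angle between each of valve1, valve2, valve3, valve4, valve5's own z axis and vertical below 0.12 rad and x of valve2 in the frame of tray between -0.064 and 0.064 m and y of valve2 in the frame of tray between -0.097 and 0.097 m and z of valve2 in the frame of tray between -0.005 and 0.006 m and x of valve3 in the frame of tray between -0.064 and 0.064 m and y of valve3 in the frame of tray between -0.097 and 0.097 m and z of valve3 in the frame of tray between -0.005 and 0.006 m and x of valve4 in the frame of tray between -0.064 and 0.064 m and y of valve4 in the frame of tray between -0.097 and 0.097 m and z of valve4 in the frame of tray between -0.005 and 0.006 m and x of valve5 in the frame of tray between -0.064 and 0.064 m and y of valve5 in the frame of tray between -0.097 and 0.097 m and z of valve5 in the frame of tray between -0.005 and 0.006 m), for 0.3 s.
At the end, for the whole second after the job is handed in: Every valve body present stands upright (within 0.12 rad) in a cell of the box, one per cell, its underside within 6 mm of the cell floor, at rest; the carriage is within 6 mm of its home stop and the cam lever is down (below 0.25 rad) (value of joint carriage below 0.006 m and value of joint lock_lever below 0.25 rad and x of valve1 in the frame of tray between -0.064 and 0.064 m and y of valve1 in the frame of tray between -0.097 and 0.097 m and z of valve1 in the frame of tray between -0.005 and 0.006 m and angle between each of valve1, valve2, valve3, valve4, valve5's own z axis and vertical below 0.12 rad and x of valve2 in the frame of tray between -0.064 and 0.064 m and y of valve2 in the frame of tray between -0.097 and 0.097 m and z of valve2 in the frame of tray between -0.005 and 0.006 m and x of valve3 in the frame of tray between -0.064 and 0.064 m and y of valve3 in the frame of tray between -0.097 and 0.097 m and z of valve3 in the frame of tray between -0.005 and 0.006 m and x of valve4 in the frame of tray between -0.064 and 0.064 m and y of valve4 in the frame of tray between -0.097 and 0.097 m and z of valve4 in the frame of tray between -0.005 and 0.006 m and x of valve5 in the frame of tray between -0.064 and 0.064 m and y of valve5 in the frame of tray between -0.097 and 0.097 m and z of valve5 in the frame of tray between -0.005 and 0.006 m and linear speed of each of valve1, valve2, valve3, valve4, valve5 below 0.02 m/s); the robot touches nothing.
It fails at once if The camera or its ring light is touched (more than 2 N) (contact force between camera and anything else above 2 N).
It fails at once if The pin block is moved by more than 40 mm (distance of pin_block from where it was at the start of the episode above 0.04 m).
It fails at once if The plug bin is moved by more than 40 mm (distance of plug_bin from where it was at the start of the episode above 0.04 m).
It fails at once if The screwdriver is moved by more than 40 mm (distance of screwdriver from where it was at the start of the episode above 0.04 m).
Of valve1, valve2, valve3, valve4, valve5 only 3 to 5 are there at a start; the rules pass over those that are not, and their reading is None.
At some moment in a run one of valve1, valve2, valve3, valve4, valve5 may be knocked a few centimetres aside while the robot is not near it.
It also fails if it takes over 210 s, if anything falls off the work surface, if the arm or the gripper's body presses on something with over 40 N, if the wrist force passes 120 N, or if a joint passes its speed limit or range.

## Robot

A 7-joint arm with a two-finger parallel gripper is mounted at the origin on the work surface. World frame = base frame: x ahead of the robot, y to its left, z up, the work surface at z = 0. Lengths are in mm, angles in degrees, forces in N, time in s.
With the tool pointing down it reaches from about 350 to 775 mm from the base axis. Payload 3.1 kg.
Tool frame: the origin (TCP) lies at the very end of the fingers, on their centre line; the grasp point (between the pads) lies 19 mm behind it; z points along the fingers, y is the line along which they close (so a half turn about z gives the same grasp; the last joint's range is limited). The gripper opens to 85 mm and grips with 20 to 120 N. Pads are 22 mm wide; open, the fingers measure 114 mm over their backs; the gripper's body (76 mm by 85 mm) begins 54 mm behind the grasp point. The pads swing forward as they close: fully open they stand 13 mm farther back than shut.
Start: joints at [73.585, 17.813, 0.802, 86.603, -0.252, 75.585, -1.558], TCP at [133.332, -533.61, 231.304] pointing down, gripper open.
Joint ranges: [-154.91, 154.91], [-16.99, 109.72], [-72.82, 74.43], [7.12, 147.25], [-82.49, 262.49], [11.32, 116.49], [-174.64, 174.64]. Speed limits (degrees/s): [159.86, 159.86, 180, 180, 180, 180, 180].

## Interface

Orientations are given as [roll, pitch, yaw] about the fixed x, y, z axes, in that order (R = Rz(yaw) Ry(pitch) Rx(roll)).
In Python, from rig import bot gives the robot as it stands.
- The arm moves only by the shell command python3 inch.py 'ROWS'. ROWS is a JSON object whose key "deltas" holds a list of rows, 1 to 10 of them, each of 5 numbers: dx, dy, dz in m, then a turn about the tool's z in units of 5 degrees, then the opening from 0.0 (shut) to 1.0 (fully open); each row shifts and turns the commanded pose from where the row before left it, along the tool's axes as they then stand; what a row does not reach is not made up. A row lasts 1/12 s, in which the tool goes at most 41.7 mm and 7.16 degrees, less where a joint would pass 70% of its speed; a pose out of reach is approached as far as the arm can. The fingers move at their own pace and stop on an object; the grip force is fixed at half the most. Time passes only in rows, so rows that do not move let the fingers close. It prints the time, the measured TCP pose, the force, the opening and the grip force at its end. Input that does not fit is refused with a message, and nothing moves.
- bot.state(): the state, without advancing time (a new reading comes with each control period).
- bot.camera(name): name is "side" or "top" or "wrist"; returns a dict with "color" (420x560x3 uint8, blue, green, red), "mtx" (3x3 intrinsics, pixels), "distortion" ([k1, k2, p1, p2, k3] as OpenCV has them; the pictures are not rectified), "pose" (4x4, takes a point from camera to world coordinates). Camera axes: x right, y up, looking along -z (the intrinsics and any distortion apply to the point x, -y, -z); pixel columns grow to the right and rows downward; lengths in mm; the calibration is good to about 2 mm. A picture is of the moment at which its call begins. There is no depth.
- bot.finish_job(): hands the job in; it is judged then, once.
The state is a dict: "time_s": time; "q": joint angles; "joint_vel": joint speeds; "joint_efforts": joint torques, N m; "tool_pos": TCP position; "ee_rot": TCP orientation; "ft_force": force on the tool from outside, world axes, zero at the start; "wrist_torque": the same for the moment, N m; "gripper_width": opening from 0.0 (shut) to 1.0 (fully open); "grasp_force": force on a finger pad.
Only numpy, scipy, OpenCV 4.12 (cv2) and the standard library are available. Lean on these libraries where they do the work, as an engineer would, in place of code of your own. Each camera call takes 0.05 s, during which the arm holds its last target. There are 200 camera calls.

## Working session

There is one attempt and no reset: what is moved stays moved. The work goes in short steps, Python scripts to look and compute and a shell command to move; the robot and the scene stay as the last step left them, time stands still between calls to the robot, and variables do not carry over. Pictures are saved under pics/ and viewed, at most 14 in all, crops included, and the job is handed in when it is done.

```bash
ls; mkdir -p pics; python3 - <<'E'
from rig import bot
import cv2
print(bot.state())
for n in ("side","top","wrist"):
    c=bot.camera(n); cv2.imwrite(f"pics/{n}0.png",c["color"]); print(n,c["mtx"].tolist(),c["distortion"],c["pose"].round(3).tolist() if hasattr(c["pose"],'round') else c["pose"])
E
```

```text
inch.py
pics
rig.py
{'time_s': 0.0, 'q': array([73.58549641, 17.86087549,  0.80123882, 86.69227826, -0.25126185,
       75.5846986 , -1.55771438]), 'joint_vel': array([ 0.01647843,  0.05234162, -0.10187489, -0.07013782, -0.02296721,
        0.01883436, -0.05192887]), 'joint_efforts': array([ 1.04830528e-04, -3.79916060e+01,  1.46194389e-01, -2.30591208e+01,
        1.24081530e-02,  1.36345424e-02, -1.62461941e-05]), 'tool_pos': array([ 133.12448283, -532.88835387,  230.21460967]), 'ee_rot': array([-1.79864039e+02,  6.23434158e-03,  1.40310371e+01]), 'ft_force': array([ 0.05149544, -0.57340425,  0.21205455]), 'wrist_torque': array([-0.01312336,  0.00854043,  0.02847547]), 'grasp_force': 0.0, 'gripper_width': 1.0022695118433298}
side [[421.8270248642668, 0.0, 282.0533665160265], [0.0, 421.8270248642668, 212.59972806607297], [0.0, 0.0, 1.0]] [-0.06116957  0.          0.          0.          0.        ] [[-0.696, 0.538, -0.475, 135.25], [-0.718, -0.52, 0.463, 393.287], [0.002, 0.664, 0.748, 816.894], [0.0, 0.0, 0.0, 1.0]]
top [[427.7778666607953, 0.0, 274.77485998737035], [0.0, 427.7778666607953, 212.58310825085485], [0.0, 0.0, 1.0]] [0.00713218 0.         0.         0.         0.        ] [[0.006, 0.984, -0.177, 379.83], [-1.0, 0.004, -0.011, -41.638], [-0.01, 0.177, 0.984, 1337.844], [0.0, 0.0, 0.0, 1.0]]
wrist [[312.0605548709548, 0.0, 278.9737735396822], [0.0, 312.0605548709548, 207.2791614561222], [0.0, 0.0, 1.0]] [-0.06363107  0.          0.          0.          0.        ] [[0.241, 0.924, 0.297, 208.565], [-0.97, 0.23, 0.073, -514.629], [-0.001, -0.306, 0.952, 373.678], [0.0, 0.0, 0.0, 1.0]]
```

View pics/side0.png

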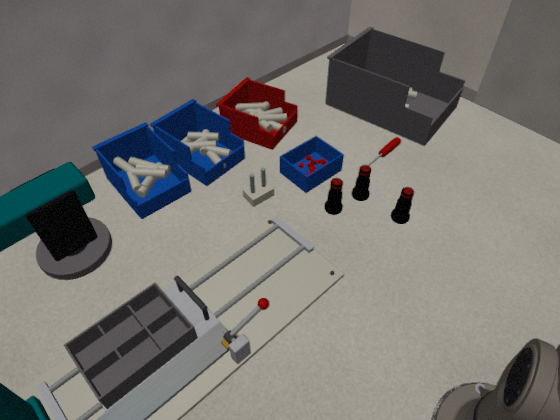

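View pics/top0.png

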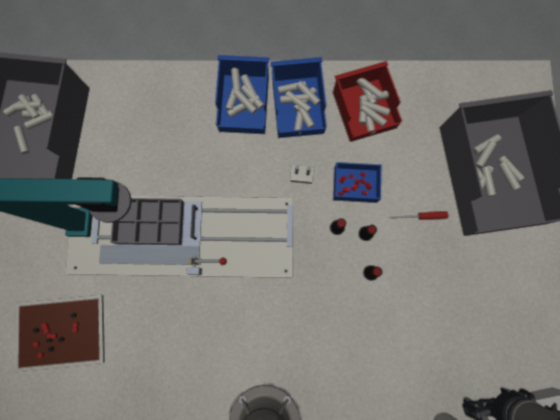

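Side view: the carriage is home with an empty box, the knob is at (263,303), and three valves stand at about (337,182), (365,169) and (408,191). Top view: the knob is at (223,261) and the valve heads are at (341,223), (371,230) and (376,272).

```bash
cat > h.py <<'E'
from rig import bot
import cv2, numpy as np
def P(c):
    T=np.array(c["pose"])@np.diag([1,-1,-1,1.]); return np.linalg.inv(T)   # world->cv camera
def proj(c,X):
    M=P(c); return cv2.projectPoints(np.float64(X).reshape(-1,1,3),cv2.Rodrigues(M[:3,:3])[0],M[:3,3],c["mtx"],np.array(c["distortion"]))[0].reshape(-1,2)
def norm(c,uv): return cv2.undistortPoints(np.float64(uv).reshape(-1,1,2),c["mtx"],np.array(c["distortion"]))[:,0]
def tri(c1,u1,c2,u2):
    X=cv2.triangulatePoints(P(c1)[:3],P(c2)[:3],norm(c1,u1).T,norm(c2,u2).T); X=(X[:3]/X[3]).T
    e=np.hypot(*(proj(c1,X)-u1).T); return X,e
def plane(c,uv,z):
    T=np.linalg.inv(P(c)); d=np.c_[norm(c,uv),np.ones(len(norm(c,uv)))]@T[:3,:3].T
    return T[:3,3]+d*((z-T[2,3])/d[:,2])[:,None]
def reds(c,amin=12):
    b,g,r=[c["color"][...,i].astype(int) for i in range(3)]
    m=((r>70)&(r>2*g)&(r>2*b)).astype(np.uint8)
    n,l,s,ct=cv2.connectedComponentsWithStats(m); return [(ct[i].round(1).tolist(),s[i].tolist()) for i in range(1,n) if s[i,4]>=amin]
def crop(c,x,y,w,h,k,name): cv2.imwrite("pics/"+name,cv2.resize(c["color"][y:y+h,x:x+w],None,fx=k,fy=k,interpolation=cv2.INTER_CUBIC))
E
python3 - <<'E'
from h import *
s,t=bot.camera("side"),bot.camera("top")
for c in (s,t): print(reds(c))
crop(s,50,210,300,210,2.6,"side_c.png"); crop(t,60,180,240,110,3.3,"top_c.png")
E
```

```text
[([255.9, 112.5], [216, 77, 81, 72, 2242]), ([389.7, 146.4], [379, 138, 21, 19, 168]), ([313.7, 163.2], [306, 155, 20, 20, 130]), ([300.9, 164.6], [299, 163, 5, 4, 17]), ([365.1, 167.9], [361, 166, 9, 5, 38]), ([336.4, 181.4], [332, 179, 10, 6, 49]), ([407.8, 190.5], [404, 188, 9, 6, 48]), ([262.8, 303.1], [258, 298, 11, 11, 92])]
[([356.3, 99.5], [336, 62, 63, 76, 1063]), ([376.9, 83.6], [370, 79, 13, 12, 74]), ([383.0, 102.5], [377, 99, 13, 9, 69]), ([397.9, 114.4], [396, 108, 5, 13, 19]), ([386.6, 122.2], [374, 112, 26, 19, 178]), ([342.4, 179.0], [340, 177, 6, 5, 17]), ([355.5, 184.7], [352, 180, 7, 10, 31]), ([367.7, 185.7], [365, 184, 6, 5, 19]), ([345.7, 189.3], [343, 188, 7, 4, 15]), ([433.1, 215.0], [419, 212, 29, 7, 165]), ([341.0, 222.8], [338, 220, 7, 7, 41]), ([371.6, 229.0], [368, 226, 8, 7, 44]), ([222.5, 261.0], [220, 259, 6, 5, 26]), ([376.9, 271.1], [374, 268, 7, 7, 43]), ([47.3, 331.3], [41, 323, 15, 16, 118]), ([74.2, 326.7], [72, 322, 6, 11, 56]), ([35.0, 344.1], [33, 341, 5, 7, 30]), ([39.2, 354.9], [37, 352, 6, 7, 34])]
```

View pics/side_c.png

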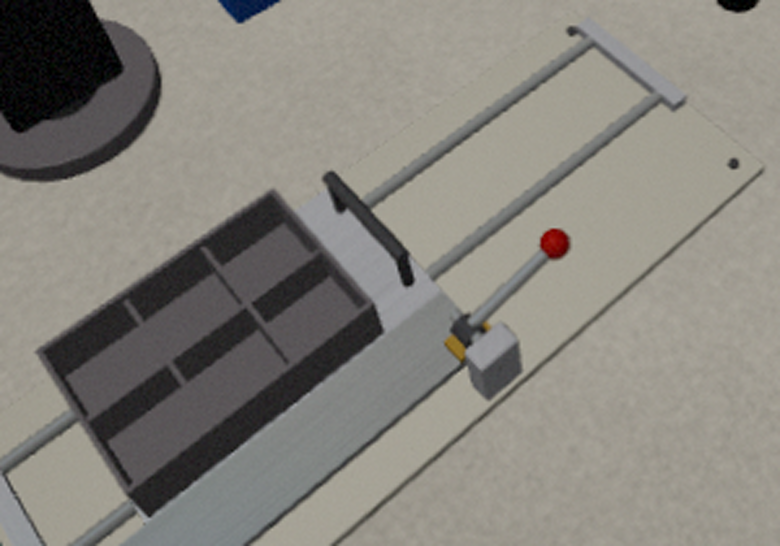

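View pics/top_c.png

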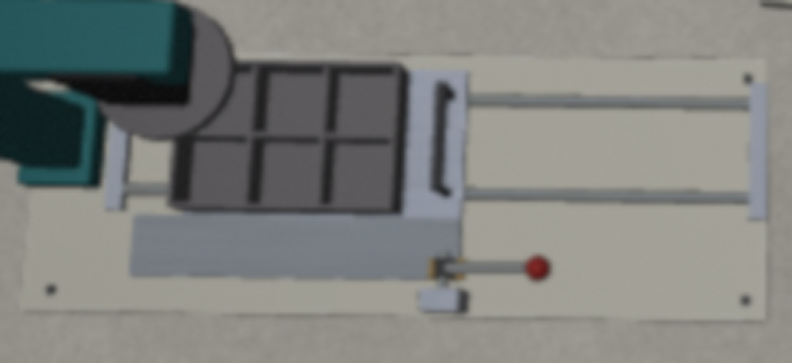

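Side crop: handle ends at (331,179) and (407,258), knob at (554,243), plate corner at (763,168). Top crop: handle ends at (441,88) and (440,190), knob at (538,268), plate corners at (766,319), (766,58) and (20,310).

```bash
python3 - <<'E'
from h import *
np.set_printoptions(suppress=True,precision=1)
s,t=bot.camera("side"),bot.camera("top")
S=lambda x,y:(50+x/2.6,210+y/2.6); T=lambda x,y:(60+x/3.3,180+y/3.3)
n=["hA","hB","corner","boxc","pivot","knob","v1","v2","v3","boxfar"]
a=[S(331,179),S(407,258),S(763,168),S(378,308),S(466,326),(262.8,303.1),(336.4,181.4),(365.1,167.9),(407.8,190.5),S(275,192)]
b=[T(441,88),T(440,190),T(766,319),T(402,210),T(443,268),(222.5,261),(341,222.8),(371.6,229),(376.9,271.1),T(405,66)]
X,e=tri(s,np.array(a),t,np.array(b))
for i,x,r in zip(n,X,e): print(i,x,r, np.hypot(*x[:2]))
print(plane(t,[T(766,319),T(766,58),T(20,310)],12)); print(plane(s,[S(763,168)],12))
print(plane(t,[(341,222.8),(371.6,229),(376.9,271.1)],90)-plane(s,[(336.4,181.4),(365.1,167.9),(407.8,190.5)],90))
w=bot.camera("wrist");cv2.imwrite("pics/w0.png",w["color"])
E
```

```text
hA [625.1 217.4  75. ] 0.2777742153788916 661.8298165919689
hB [531.6 215.4  67.9] 0.18293027813679993 573.6264340015764
corner [419.8 -81.6  -0.5] 0.047828498668683085 427.6102984908444
boxc [516.2 253.   58.5] 1.1122996056671832 574.893500222815
pivot [463.3 213.9  52.1] 0.4789497116767379 510.3018126628677
knob [462.7 126.3  70.5] 0.1873243983332117 479.6507686873804
v1 [ 574.9 -222.2   93.6] 0.23609843505316042 616.3202405506619
v2 [ 556.4 -311.3   94.3] 0.06477887984758948 637.5728916602668
v3 [ 434.2 -322.3   94.4] 0.022000343755656925 540.7048090639548
boxfar [648.3 254.3  69. ] 1.2812485324976506 696.356775508722
[[419.5 -81.1  12. ]
 [667.4 -81.5  12. ]
 [424.4 614.9  12. ]]
[[415.3 -74.4  12. ]]
[[-2.6  2.   0. ]
 [-2.2  3.1 -0. ]
 [-1.6  3.4  0. ]]
```

View pics/wrist0.png

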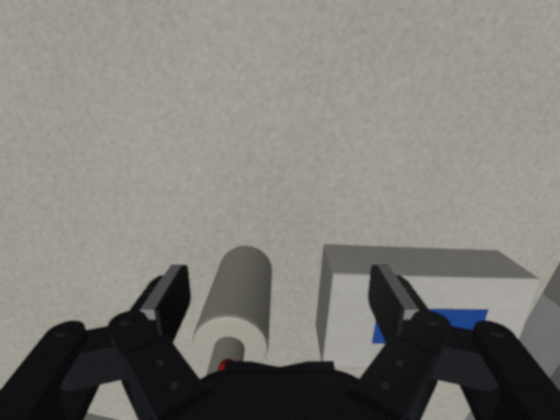

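The geometry agrees with the text: pivot z 52, knob z 70.5, station yaw about -0.3°, slide centre at x≈580, and box home y≈356. The wrist view shows only bench clutter. Next I turn the tool to yaw 90 and go above the knob.

The rows are not in the units I measure in: shifts go in m and turns go in units of 5 degrees. I convert before sending: -6.9 degrees is -1.38.

```bash
python3 inch.py '{"deltas": [[0,0,0,-1.38,1],[0,0,0,-1.38,1],[0,0,0,-1.38,1],[0,0,0,-1.38,1],[0,0,0,-1.38,1],[0,0,0,-1.38,1],[0,0,0,-1.38,1],[0,0,0,-1.38,1],[0,0,0,-1.38,1],[0,0,0,-1.38,1]]}'; python3 inch.py '{"deltas": [[0,0,0,-1.38,1],[0,0.03,0,0,1],[0,0.03,0,0,1],[0,0.03,0,0,1],[0,0.03,0,0,1],[0,0,0,0,1]]}'
```

```text
time_s: 1.23
tool_pos: [133.3, -533.6, 231.3]
ee_rot: [-180.0, -0.0, 83.4]
ft_force: [-0.6, 0.3, 0.3]
gripper_width: 0.999
grasp_force: 0.0
time_s: 1.73
tool_pos: [262.5, -531.0, 231.1]
ee_rot: [179.6, -0.1, 90.6]
ft_force: [1.1, 1.8, 1.1]
gripper_width: 0.998
grasp_force: 0.0
```
Interesting: yaw ended 90.6? 14.03... start nominal? fine; pose settling. Position moved 129 instead of 120?? overshoot of reading noise. OK.

Scaled: 36.5 mm is 0.0365, 11 mm is 0.011.

```bash
python3 inch.py '{"deltas": [[0.0365,0.011,0,0,1],[0.0365,0.011,0,0,1],[0.0365,0.011,0,0,1],[0.0365,0.011,0,0,1],[0.0365,0.011,0,0,1],[0.0365,0.011,0,0,1],[0.0365,0.011,0,0,1],[0.0365,0.011,0,0,1],[0.0365,0.011,0,0,1]]}'|head -2;  python3 inch.py '{"deltas": [[0.0365,0.011,0,0,1],[0.0365,0.011,0,0,1],[0.0365,0.011,0,0,1],[0.0365,0.011,0,0,1],[0.0365,0.011,0,0,1],[0.0365,0.011,0,0,1],[0.0365,0.011,0,0,1],[0.0365,0.011,0,0,1],[0,0,0,0,1],[0,0,0,0,1]]}'
```

```text
time_s: 2.48
tool_pos: [352.8, -203.7, 231.5]
time_s: 3.32
tool_pos: [441.0, 89.4, 231.4]
ee_rot: [180.0, -0.1, 90.3]
ft_force: [-0.2, -0.1, -0.2]
gripper_width: 1.004
grasp_force: 0.0
```

```bash
python3 - <<'E'
from h import *
np.set_printoptions(suppress=True,precision=1)
w=bot.camera("wrist"); s=bot.camera("side");t=bot.camera("top")
r=reds(w,30);print(r, proj(w,[462.7,126.3,70.5])); print(bot.state()["tool_pos"])
print(plane(w,[x[0] for x in r],70.9))
crop(w,0,0,560,420,1.0,"w1.png")
E
```

```text
[([302.2, 152.6], [292, 143, 21, 21, 339]), ([447.6, 410.6], [438, 402, 19, 18, 200]), ([463.5, 416.4], [458, 412, 11, 8, 59])] [[302.1 151.6]]
[441.   84.9 231.1]
[[ 462.8  125.4   70.9]
 [ 675.1 -225.1   70.9]
 [ 701.6 -238.7   70.9]]
```

View pics/w1.png

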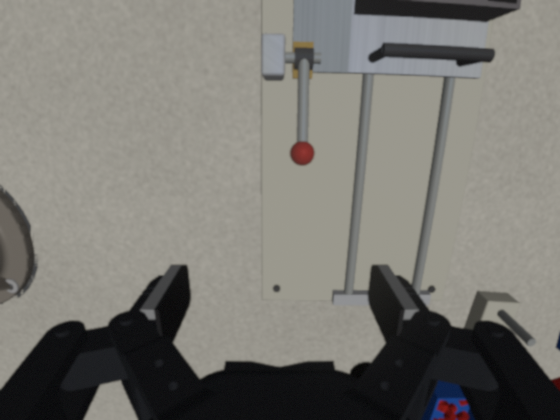

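The wrist view shows the knob at (302,153), within 1 px of the prediction. I go down onto it and close.

Scaled: 21 mm is 0.021, 15 mm is 0.015.

```bash
python3 inch.py '{"deltas": [[0.02,0.0105,0,0,1],[0.021,0.011,0,0,1],[0,0,0.035,0,1],[0,0,0.035,0,1],[0,0,0.035,0,1],[0,0,0.035,0,1],[0,0,0.025,0,1],[0,0,0.015,0,1],[0,0,0,0,1],[0,0,0,0,1]]}'; python3 inch.py '{"deltas": [[0,0,0,0,0.5],[0,0,0,0,0],[0,0,0,0,0],[0,0,0,0,0],[0,0,0,0,0],[0,0,0,0,0],[0,0,0,0,0],[0,0,0,0,0]]}'
```

```text
time_s: 4.3
tool_pos: [462.4, 125.6, 50.9]
ee_rot: [-179.9, 0.1, 89.8]
ft_force: [0.7, 0.2, 1.0]
gripper_width: 1.002
grasp_force: 0.0
time_s: 4.97
tool_pos: [462.9, 127.4, 51.6]
ee_rot: [180.0, 0.0, 89.9]
ft_force: [-0.9, -1.2, 2.7]
gripper_width: 0.246
grasp_force: 58.5
```

Scaled: 17.9 mm is 0.0179, 17.3 mm is 0.0173.

```bash
python3 inch.py '{"deltas": [[0.0053,0,-0.0171,0,0],[0.0086,0,-0.0158,0,0],[0.0116,0,-0.0138,0,0],[0.0141,0,-0.0111,0,0],[0.016,0,-0.0082,0,0],[0.0173,0,-0.0048,0,0],[0.0179,0,-0.0013,0,0],[0.009,0,0,0,0],[0,0,0,0,0],[0,0,0,0,0]]}'; python3 inch.py '{"deltas": [[0,0,0,0,0.6],[0,0,0,0,0.6],[0,0,0,0,0.6],[0,0,-0.02,0,0.6],[0,0,-0.035,0,0.6],[0,0,-0.035,0,0.6],[-0.035,0,-0.01,0,0.6],[0,0,0,0,0.6]]}'; python3 - <<'E'
from h import *
np.set_printoptions(suppress=True,precision=1)
w=bot.camera("wrist"); print(bot.state()["tool_pos"])
for c in (w,bot.camera("side")): print(proj(c,[[463,223,141]]),reds(c,60))
E
```

```text
time_s: 5.8
tool_pos: [462.4, 227.0, 122.9]
ee_rot: [-180.0, 0.1, 90.0]
ft_force: [-0.5, 0.0, 0.2]
gripper_width: 0.001
grasp_force: 0.0
time_s: 6.47
tool_pos: [466.3, 186.6, 226.6]
ee_rot: [179.6, 0.2, 89.5]
ft_force: [0.6, -2.1, -1.3]
gripper_width: 0.6
grasp_force: 0.0
[465.1 188.2 224.9]
[[274.  165.4]] [([274.7, 228.7], [263, 216, 25, 26, 499])]
[[221.1 316.7]] [([269.2, 132.9], [240, 112, 57, 37, 752]), ([389.7, 146.4], [379, 138, 21, 19, 167]), ([313.6, 163.2], [306, 155, 20, 20, 128]), ([244.0, 301.6], [239, 296, 11, 12, 111])]
```

```bash
python3 - <<'E'
from h import *
np.set_printoptions(suppress=True,precision=1)
w=bot.camera("wrist"); s=bot.camera("side")
print(bot.state()["tool_pos"],tri(w,np.array([[274.7,228.7]]),s,np.array([[244,301.6]])))
E
```

```text
[462.2 192.2 222.9] (array([[459.9, 173.9, 136.1]]), array([1.8]))
```

The knob slipped out at about q≈0.9, at (460,174,136). I'll push it the rest of the way in +y with shut fingers.

Scaled: 35 mm is 0.035, -30 mm is -0.03.

```bash
python3 inch.py '{"deltas": [[-0.03,0,0,0,0],[-0.03,0,0,0,0],[0,0,0.035,0,0],[0,0,0.035,0,0],[0,0,0.035,0,0],[0,0,0,0,0],[0,0,0,0,0]]}'; python3 inch.py '{"deltas": [[0.012,0,0,0,0],[0.012,0,0,0,0],[0.012,0,0,0,0],[0.012,0,0,0,0],[0.012,0,0,0,0],[0.012,0,0,0,0],[0,0,0,0,0],[0,0,0,0,0]]}'; python3 inch.py '{"deltas": [[-0.02,0,0,0,0],[-0.02,0,-0.02,0,0],[0,0,-0.035,0,0],[0,0,-0.035,0,1],[0,0,0,0,1],[0,0,0,0,1]]}';python3 - <<'E'
from h import *
np.set_printoptions(suppress=True,precision=1)
w=bot.camera("wrist"); s=bot.camera("side");print(bot.state()["tool_pos"])
for c in (w,s): print(proj(c,[[462,226,141],[462,192,141]]),reds(c,60))
E
```

```text
time_s: 7.25
tool_pos: [460.4, 132.7, 116.8]
ee_rot: [-179.7, 0.0, 90.1]
ft_force: [0.2, 0.8, 0.2]
gripper_width: 0.001
grasp_force: 0.0
time_s: 7.92
tool_pos: [463.7, 206.2, 120.5]
ee_rot: [179.8, -0.1, 90.1]
ft_force: [0.2, -1.0, 1.0]
gripper_width: -0.002
grasp_force: 0.0
time_s: 8.42
tool_pos: [464.6, 164.7, 211.5]
ee_rot: [179.6, -0.1, 89.9]
ft_force: [0.6, -0.0, -1.0]
gripper_width: 0.421
grasp_force: 0.0
[462.5 163.7 208.4]
[[275.1 133.2]
 [275.4 182.6]] [([276.9, 124.4], [261, 108, 33, 34, 843])]
[[220.2 318.2]
 [235.  306.3]] [([275.1, 134.2], [258, 117, 39, 32, 444]), ([389.7, 146.4], [379, 138, 21, 19, 169]), ([313.7, 163.2], [306, 155, 20, 20, 129]), ([216.7, 320.3], [211, 314, 12, 13, 129])]
```

The lever is now at q≈1.56. Next I turn to yaw 0 and go to the handle.

Scaled: 6.9 degrees is 1.38.

```bash
python3 inch.py '{"deltas": [[0,0,0,1.38,0.35],[0,0,0,1.38,0.35],[0,0,0,1.38,0.35],[0,0,0,1.38,0.35],[0,0,0,1.38,0.35],[0,0,0,1.38,0.35],[0,0,0,1.38,0.35],[0,0,0,1.38,0.35],[0,0,0,1.38,0.35],[0,0,0,1.38,0.35]]}'|head -1; python3 inch.py '{"deltas": [[0,0,0,1.38,0.35],[0,0,0,1.38,0.35],[0,0,0,1.38,0.35],[0.03,-0.013,0,0,0.35],[0.03,-0.013,0,0,0.35],[0.03,-0.013,0,0,0.35],[0.026,-0.013,0,0,0.35],[0,0,0,0,0.35],[0,0,0,0,0.35],[0,0,0,0,0.35]]}'
python3 - <<'E'
from h import *
np.set_printoptions(suppress=True,precision=1)
w=bot.camera("wrist"); t=bot.camera("top");print(bot.state()["tool_pos"],bot.state()["ee_rot"])
print(proj(w,[[628.5,216.4,78],[528.5,216.4,78]]))
cv2.imwrite("pics/w2.png",w["color"])
E
```

```text
time_s: 9.35
time_s: 10.18
tool_pos: [577.1, 216.4, 206.8]
ee_rot: [179.9, 0.2, 0.3]
ft_force: [-0.6, 0.1, -0.7]
gripper_width: 0.35
grasp_force: 0.0
[577.3 216.1 208.1] [179.9   0.1   0.2]
[[278.2 139.1]
 [278.  245.6]]
```

View pics/w2.png

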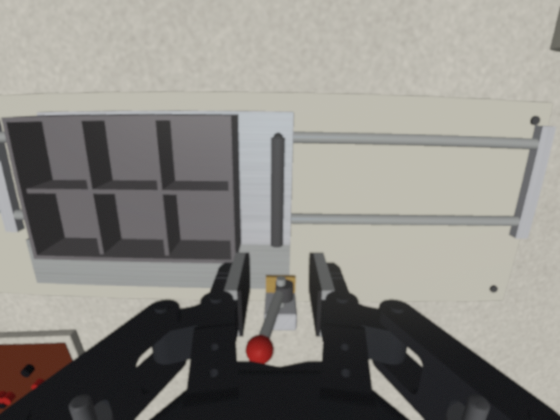

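The handle bar runs from (278,135) to (277,247), as predicted. I go down, pinch it and pull toward -y.

Scaled: 35 mm is 0.035, 24 mm is 0.024.

```bash
python3 inch.py '{"deltas": [[0,0,0.035,0,0.35],[0,0,0.035,0,0.35],[0,0,0.035,0,0.35],[0,0,0.024,0,0.35],[0,0,0.012,0,0.35],[0,0,0.008,0,0.35],[0,0,0,0,0.35],[0,0,0,0,0.35]]}'; python3 inch.py '{"deltas": [[0,0,0,0,0],[0,0,0,0,0],[0,0,0,0,0],[0,0,0,0,0],[0,0,0,0,0]]}';  python3 inch.py '{"deltas": [[0,0.012,0,0,0],[0,0.016,0,0,0],[0,0.016,0,0,0],[0,0.016,0,0,0],[0,0.016,0,0,0],[0,0.016,0,0,0],[0,0.016,0,0,0],[0,0.016,0,0,0],[0,0.016,0,0,0],[0,0,0,0,0]]}'
```

```text
time_s: 10.95
tool_pos: [579.3, 217.2, 60.9]
ee_rot: [-180.0, -0.1, 0.2]
ft_force: [0.3, 0.9, 0.3]
gripper_width: 0.351
grasp_force: 0.0
time_s: 11.37
tool_pos: [580.0, 217.9, 61.8]
ee_rot: [-179.9, -0.2, 0.2]
ft_force: [-1.5, 0.3, 7.0]
gripper_width: 0.118
grasp_force: 58.7
time_s: 12.2
tool_pos: [578.6, 73.4, 61.7]
ee_rot: [179.8, 0.1, 0.0]
ft_force: [-5.9, -3.4, 12.1]
gripper_width: 0.114
grasp_force: 60.5
```

Scaled: 14 mm is 0.014, 16 mm is 0.016.

```bash
python3 inch.py '{"deltas": [[-0.0003,0.016,-0.0002,0,0],[-0.0002,0.016,-0.0002,0,0],[-0.0002,0.016,0,0,0],[-0.0002,0.016,0,0,0],[-0.0002,0.016,0,0,0],[0,0.016,0,0,0],[0,0.014,0,0,0],[0,0.014,0,0,0],[0,0.009,0,0,0],[0,0.006,0,0,0]]}'; python3 inch.py '{"deltas": [[0,0.002,0,0,0],[0,0.002,0,0,0],[0,0,0,0,0],[0,0,0,0,0]]}'
```

```text
time_s: 13.03
tool_pos: [577.3, -61.9, 61.7]
ee_rot: [-179.9, 0.1, 0.2]
ft_force: [-6.4, 3.6, 11.1]
gripper_width: 0.115
grasp_force: 60.5
time_s: 13.37
tool_pos: [577.3, -61.9, 61.7]
ee_rot: [-179.7, 0.1, 0.3]
ft_force: [-6.4, 5.5, 10.3]
gripper_width: 0.115
grasp_force: 60.7
```

The carriage is at its stop after 279.8 mm of travel. I release, rise and look at the box and the valves.

```bash
python3 inch.py '{"deltas": [[0,-0.003,0,0,0.35],[0,0,0,0,0.35],[0,0,0,0,0.35],[0,0,-0.025,0,0.35],[0,0,-0.035,0,0.35],[0,0,-0.035,0,0.35],[0,0,-0.035,0,0.35],[0,0,-0.035,0,0.6],[0,0,0,0,0.6],[0,0,0,0,0.6]]}'
python3 - <<'E'
from h import *
np.set_printoptions(suppress=True,precision=1)
s=bot.camera("side"); t=bot.camera("top")
rs=[x for x in reds(s,25) if 120<x[0][1]<230];rt=[x for x in reds(t,25) if 320<x[0][0]<400 and 200<x[0][1]<300];print(rs,rt)
crop(t,180,170,230,130,3.4,"top2.png");crop(s,180,110,260,230,2.5,"side2.png")
E
```

```text
time_s: 14.2
tool_pos: [580.4, -63.9, 227.6]
ee_rot: [179.9, -0.4, 0.2]
ft_force: [0.5, -0.9, -1.2]
gripper_width: 0.604
grasp_force: 0.0
[([389.7, 146.4], [379, 138, 21, 19, 168]), ([313.7, 163.3], [306, 155, 20, 20, 127]), ([365.1, 168.0], [361, 166, 9, 6, 39]), ([336.4, 181.4], [332, 179, 10, 6, 49]), ([407.8, 190.5], [404, 188, 9, 6, 48])] [([340.9, 222.8], [338, 220, 7, 7, 42]), ([371.6, 229.0], [368, 226, 8, 7, 44]), ([376.9, 271.2], [374, 268, 7, 8, 44])]
```

View pics/top2.png

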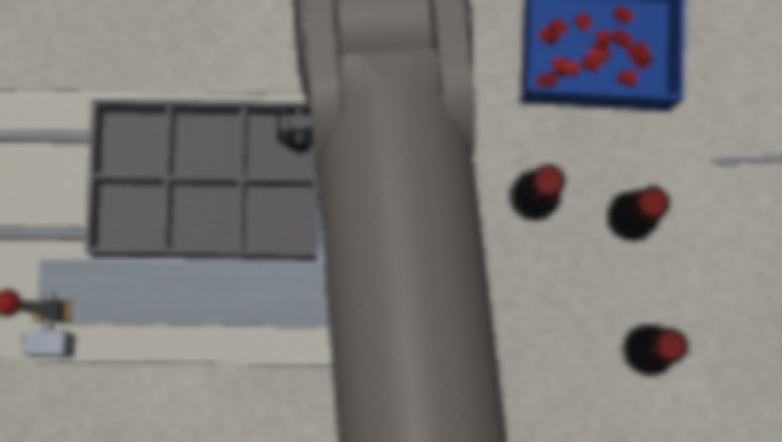

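View pics/side2.png

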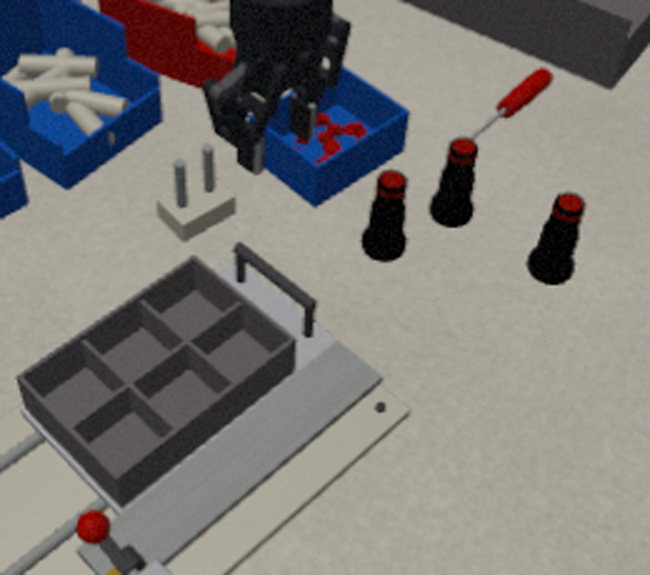

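The box is drawn out with its corners at crop (93,101), (90,256) and (317,258), and three valves stand untouched. I calculate the box pose and hover near valve 1.

```bash
python3 inch.py '{"deltas": [[0,0.032,0,0,0.7],[0,0.032,0,0,0.7],[0,0.032,0,0,0.7],[0,0.032,0,0,0.7],[-0.004,0.03,0,0,0.7],[0,0,0,0,0.7],[0,0,0,0,0.7]]}'|sed -n 2p; cat > look.py <<'E'
from h import *
np.set_printoptions(suppress=True,precision=1)
w=bot.camera("wrist");st=bot.state();print(st["tool_pos"],st["ee_rot"],st["time_s"])
V=[[574.9,-222.2,94],[556.4,-311.3,94],[434.2,-322.3,94]]
print("pred",proj(w,V).tolist())
for x in reds(w,100): print(x, plane(w,[x[0]],94))
E
python3 look.py; python3 - <<'E'
from h import *
np.set_printoptions(suppress=True,precision=1)
t=bot.camera("top"); s=bot.camera("side")
print(plane(t,[(180+x/3.4,170+y/3.4) for x,y in [(93,101),(90,256),(317,258)]],83))
print(plane(s,[(180+x/2.5,110+y/2.5) for x,y in [(195,257),(295,342),(18,378),(122,478)]],83))
w=bot.camera("wrist");cv2.imwrite("pics/w3.png",w["color"])
E
```

```text
tool_pos: [573.0, -224.9, 221.9]
[ 573.9 -221.9  222.5] [-179.9    0.2    0.1] 14.9333
pred [[275.27029253193245, 194.75314576470092], [371.7741353476075, 213.7323205266855], [371.031177673904, 322.8488642366554]]
([360.2, 10.5], [352, 2, 17, 18, 192]) [[ 723.8 -289.2   94. ]]
([322.1, 17.3], [315, 9, 15, 17, 155]) [[ 718.5 -259.6   94. ]]
([294.1, 27.4], [282, 15, 25, 24, 334]) [[ 711.2 -237.9   94. ]]
([350.8, 46.8], [321, 27, 61, 40, 1074]) [[ 697.2 -283.2   94. ]]
([304.2, 63.2], [294, 55, 22, 16, 263]) [[ 684.7 -246.2   94. ]]
([358.7, 74.7], [352, 69, 15, 12, 154]) [[ 676.2 -290.8   94. ]]
([287.1, 76.4], [280, 71, 15, 13, 150]) [[ 674.7 -232.5   94. ]]
([529.3, 144.7], [495, 135, 65, 20, 1156]) [[ 621.3 -450.5   94. ]]
([276.0, 196.0], [264, 184, 25, 25, 478]) [[ 573.7 -222.9   94. ]]
([373.5, 215.4], [362, 204, 24, 24, 446]) [[ 554.8 -313.1   94. ]]
[[644.6 175.   83. ]
 [507.4 172.9  83. ]
 [506.6 -23.7  83. ]]
[[639.8 -20.5  83. ]
 [506.1 -16.9  83. ]
 [642.2 179.   83. ]
 [507.  176.3  83. ]]
```

View pics/w3.png

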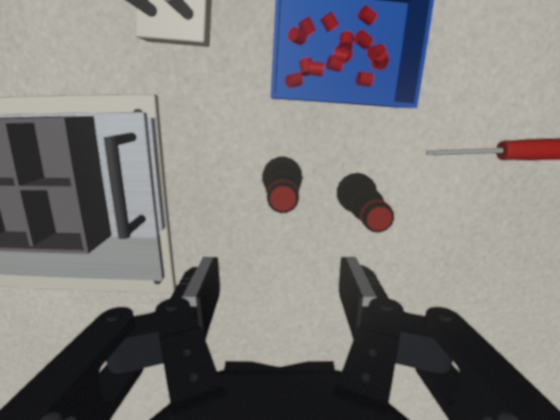

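The wrist view shows valve 1 at (282,195) and valve 2 at (377,215); both agree with the triangulation to 1–2 mm. I pick valve 1 now.

```bash
python3 inch.py '{"deltas": [[0.0004,0.0007,0.035,0,0.7],[0,0,0.035,0,0.7],[0,0,0.035,0,0.7],[0,0,0.028,0,0.7],[0,0,0.018,0,0.7],[0,0,0.01,0,0.7],[0,0,0,0,0.7],[0,0,0,0,0.7]]}'; python3 inch.py '{"deltas": [[0,0,0,0,0],[0,0,0,0,0],[0,0,0,0,0],[0,0,0,0,0],[0,0,0,0,0],[0,0,0,0,0],[0,0,0,0,0]]}'; python3 inch.py '{"deltas": [[0,0,-0.015,0,0],[0,0,-0.025,0,0],[0,0,-0.03,0,0],[0,0,-0.03,0,0],[0,0,-0.03,0,0],[0,0,0,0,0],[0,0,0,0,0]]}'
```

```text
time_s: 15.75
tool_pos: [576.1, -221.0, 64.3]
ee_rot: [-180.0, -0.0, 0.3]
ft_force: [0.9, 0.0, 0.4]
gripper_width: 0.701
grasp_force: 0.0
time_s: 16.33
tool_pos: [577.3, -222.4, 66.0]
ee_rot: [179.9, -0.2, 0.2]
ft_force: [0.8, 1.1, 6.2]
gripper_width: 0.331
grasp_force: 59.6
time_s: 16.92
tool_pos: [576.7, -222.1, 196.0]
ee_rot: [179.9, -0.2, 0.2]
ft_force: [0.6, -0.1, -2.4]
gripper_width: 0.332
grasp_force: 59.3
```

Scaled: -30 mm is -0.03.

```bash
python3 inch.py '{"deltas": [[0,-0.03,0,0,0],[0,-0.03,0,0,0],[0,-0.03,0,0,0],[0,-0.03,0,0,0],[0,-0.03,0,0,0],[0,-0.03,0,0,0],[0,0,0,0,0],[0,0,0,0,0],[0,0,0,0,0]]}'
python3 - <<'E'
from h import *
np.set_printoptions(suppress=True,precision=1)
w=bot.camera("wrist");print(bot.state()["tool_pos"])
crop(w,0,0,400,300,2,"w4.png"); np.save("w4.npy",w,allow_pickle=True)
E
```

```text
time_s: 17.67
tool_pos: [573.7, -43.1, 192.1]
ee_rot: [179.9, 0.2, 0.2]
ft_force: [-0.2, -0.2, -1.4]
gripper_width: 0.336
grasp_force: 59.5
[574.  -44.1 192.4]
```

View pics/w4.png

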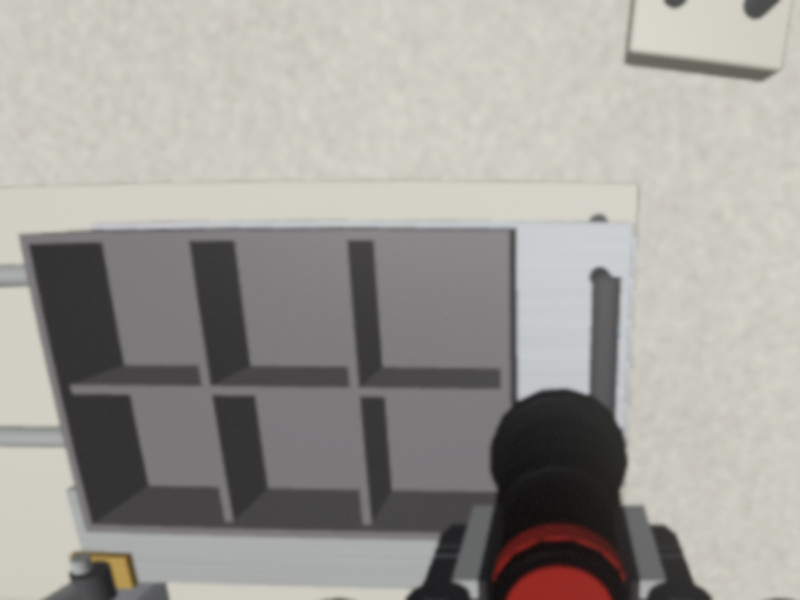

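The wrist crop shows the box rim corners at (24,236), (515,229) and (88,528), and divider crossings at (207,386) and (355,387). The held valve hangs straight at x≈559.

```bash
python3 - <<'E'
from h import *
np.set_printoptions(suppress=True,precision=1)
w=np.load("w4.npy",allow_pickle=True).item()
p=lambda L:np.array(L)/2.
print(plane(w,p([(24,236),(515,229),(88,528),(207,386),(355,387)]),83))
print("floor far corner pts", plane(w,p([(386,240+127),(500,367)]),83))
# held valve foot: project circle for candidate foot centre
a=np.linspace(0,6.3,60)
for x0 in (571,574,577):
  for z0 in (127,131):
    C=np.c_[x0+24*np.cos(a),-44.+24*np.sin(a),0*a+z0]; q=proj(w,C)*2; q2=proj(w,C+[0,0,12])*2; print(x0,z0,q[:,0].min(),q[:,0].max(),min(q[:,1].min(),q2[:,1].min()))
E
```

```text
[[646.6 175.3  83. ]
 [646.1 -26.9  83. ]
 [513.5 177.6  83. ]
 [582.6 106.1  83. ]
 [582.1  41.8  83. ]]
floor far corner pts [[590.8  27.9  83. ]
 [590.8 -19.7  83. ]]
571 127 491.7655184083008 625.8806997356041 385.25737575197485
571 131 490.6458339032038 627.0809729096896 388.36497317152174
574 127 491.5067591767586 626.1906345887489 376.84024389701995
574 131 490.3770309589098 627.402192940854 379.8087989831589
577 127 491.2471803833995 626.5018035302924 368.352906480701
577 131 490.1073448974476 627.7247281097078 371.1797459792067
```

Scaled: -31 mm is -0.031, -30 mm is -0.03.

```bash
python3 inch.py '{"deltas": [[0.007,-0.03,0,0,0],[0.007,-0.031,0,0,0],[0.007,-0.031,0,0,0],[0.007,-0.031,0,0,0],[0.007,-0.031,0,0,0],[0.007,-0.03,0,0,0],[0,0,0,0,0],[0,0,0,0,0],[0,0,0,0,0]]}'|sed -n 2p; python3 inch.py '{"deltas": [[0,0,0.02,0,0],[0,0,0.02,0,0],[0,0,0.02,0,0],[0,0,0.015,0,0],[0,0,0.01,0,0],[0,0,0.003,0,0],[0,0,0,0,0],[0,0,0,0,0]]}'; python3 inch.py '{"deltas": [[0,0,0.002,0,0],[0,0,0.002,0,0],[0,0,0,0,0],[0,0,0,0,0]]}'
```

```text
tool_pos: [616.4, 139.5, 192.8]
time_s: 19.13
tool_pos: [616.9, 141.5, 106.6]
ee_rot: [-180.0, -0.1, 0.1]
ft_force: [-0.1, 0.3, -1.4]
gripper_width: 0.331
grasp_force: 60.0
time_s: 19.47
tool_pos: [617.1, 142.7, 104.0]
ee_rot: [-180.0, -0.2, 0.2]
ft_force: [-2.2, -1.1, 6.4]
gripper_width: 0.333
grasp_force: 60.4
```

The foot is on the floor: z is 104 (66+38) and there is about 8 N of contact. I release and move to valve 2.

The rows are not in the units I measure in: shifts go in m and turns go in units of 5 degrees. I convert before sending: 36 mm is 0.036, -35 mm is -0.035.

```bash
python3 inch.py '{"deltas": [[0,0,0,0,0.6],[0,0,0,0,0.6],[0,0,0,0,0.6],[0,0,-0.015,0,0.6],[0,0,-0.03,0,0.6],[0,0,-0.035,0,0.6],[0,0,-0.035,0,0.6],[0,0.03,0,0,0.7],[0,0.036,0,0,0.7],[0,0.036,0,0,0.7]]}'|sed -n 2p; python3 inch.py '{"deltas": [[-0.007,0.038,0,0,0.7],[-0.007,0.038,0,0,0.7],[-0.007,0.038,0,0,0.7],[-0.007,0.038,0,0,0.7],[-0.007,0.038,0,0,0.7],[-0.007,0.038,0,0,0.7],[-0.007,0.038,0,0,0.7],[-0.007,0.038,0,0,0.7],[-0.004,0.035,0,0,0.7],[0,0,0,0,0.7]]}'|sed -n 2p; python3 inch.py '{"deltas": [[0,0.008,0,0,0.7],[0,0,0,0,0.7],[0,0,0,0,0.7]]}';python3 look.py|tail -4; python3 - <<'E'
from h import *
s,t=bot.camera("side"),bot.camera("top")
print(reds(s,30)); crop(s,80,170,260,195,3,"side3.png")
E
```

```text
tool_pos: [616.8, 40.7, 217.7]
tool_pos: [553.7, -311.6, 215.5]
time_s: 21.38
tool_pos: [558.3, -306.0, 216.6]
ee_rot: [-179.9, -0.0, 0.3]
ft_force: [0.9, 0.4, -0.9]
gripper_width: 0.701
grasp_force: 0.0
([209.2, 61.9], [202, 56, 15, 13, 161]) [[ 671.2 -250.8   94. ]]
([475.6, 132.7], [435, 122, 81, 22, 1523]) [[ 618.4 -474.4   94. ]]
([285.3, 202.7], [273, 191, 26, 25, 491]) [[ 555. -312.   94.]]
([295.0, 318.5], [284, 309, 23, 20, 356]) [[ 431.7 -323.3   94. ]]
[([255.8, 112.5], [216, 77, 81, 72, 2269]), ([389.7, 146.4], [379, 138, 21, 19, 169]), ([313.6, 163.2], [306, 155, 20, 20, 129]), ([365.1, 168.0], [361, 166, 9, 6, 39]), ([407.8, 190.5], [404, 188, 9, 6, 48]), ([205.4, 245.0], [200, 241, 12, 9, 83]), ([216.6, 320.2], [211, 314, 12, 13, 127])]
```

View pics/side3.png

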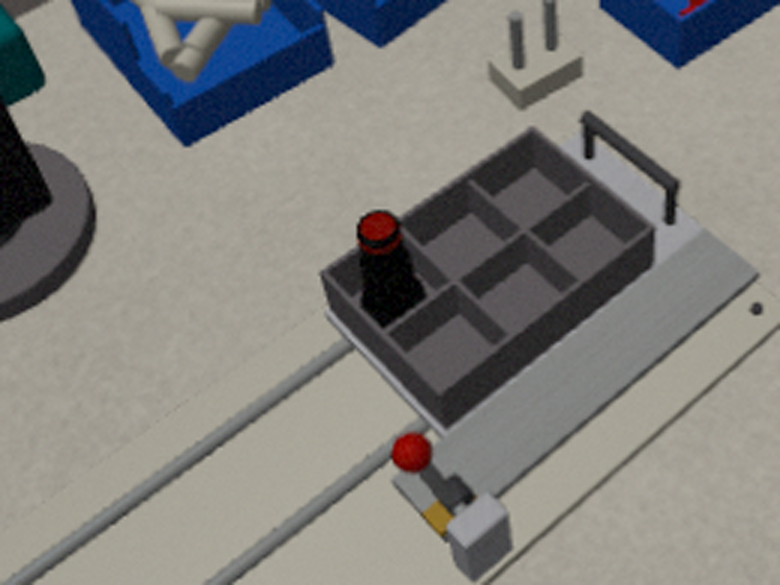

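Valve 1 stands in the far-left cell at crop (380,265). Next is valve 2.

```bash
python3 inch.py '{"deltas": [[0,0,0,0,0.7],[0,0,0,0,0.7]]}'|sed -n 2p; python3 look.py|sed -n '1,2p;/-31[0-9]/p'; python3 inch.py '{"deltas": [[0,0,0,0,0.7]]}'|sed -n 2p
```

```text
tool_pos: [558.3, -306.0, 217.0]
[ 558.1 -306.2  216.9] [-180.    -0.     0.3] 21.75
pred [[182.89319417453225, 180.48138794077522], [284.2468813653172, 201.04566008950664], [293.8540053149849, 316.15014375830646]]
([288.5, 29.9], [268, 10, 38, 39, 564]) [[ 694.4 -313.3   94. ]]
([285.1, 202.5], [273, 191, 26, 24, 492]) [[ 555.  -312.1   94. ]]
tool_pos: [558.0, -306.7, 216.9]
```

Scaled: 5.7 mm is 0.0057, -4 mm is -0.004.

```bash
python3 inch.py '{"deltas": [[-0.004,0.0057,0.03,0,0.7],[0,0,0.035,0,0.7],[0,0,0.035,0,0.7],[0,0,0.026,0,0.7],[0,0,0.016,0,0.7],[0,0,0.01,0,0.7],[0,0,0,0,0.7],[0,0,0,0,0.7]]}'; python3 inch.py '{"deltas": [[0,0,0,0,0],[0,0,0,0,0],[0,0,0,0,0],[0,0,0,0,0],[0,0,0,0,0],[0,0,0,0,0],[0,0,0,0,0]]}'; python3 inch.py '{"deltas": [[0,0,-0.015,0,0],[0,0,-0.025,0,0],[0,0,-0.03,0,0],[0,0,-0.03,0,0],[0,0,-0.03,0,0],[0,0,0,0,0],[0,0,0,0,0]]}'
```

```text
time_s: 22.5
tool_pos: [554.3, -312.8, 65.2]
ee_rot: [180.0, -0.0, 0.2]
ft_force: [0.0, -0.0, -0.5]
gripper_width: 0.697
grasp_force: 0.0
time_s: 23.08
tool_pos: [555.3, -312.9, 66.8]
ee_rot: [179.9, -0.2, 0.2]
ft_force: [-1.3, 1.0, 6.5]
gripper_width: 0.334
grasp_force: 58.9
time_s: 23.67
tool_pos: [555.0, -313.3, 196.9]
ee_rot: [179.9, -0.2, 0.2]
ft_force: [0.0, -0.1, -1.8]
gripper_width: 0.331
grasp_force: 59.5
```

Scaled: -2 mm is -0.002, -36 mm is -0.036.

```bash
python3 inch.py '{"deltas": [[0,-0.03,0,0,0],[0,-0.036,0,0,0],[0,-0.036,0,0,0],[0,-0.036,0,0,0],[0,-0.036,0,0,0],[0,-0.036,0,0,0],[-0.002,-0.036,0,0,0],[-0.002,-0.036,0,0,0],[-0.002,-0.036,0,0,0],[0,-0.036,0,0,0]]}'|sed -n 2p;python3 inch.py '{"deltas": [[0,-0.02,0,0,0],[0,-0.014,0,0,0],[0,0,0,0,0],[0,0,0,0,0],[0,0,0,0,0],[0,0,0,0,0]]}'|sed -n 2p
```

```text
tool_pos: [544.3, 42.2, 192.6]
tool_pos: [546.3, 72.4, 193.9]
```

```bash
python3 - <<'E'
from h import *
np.set_printoptions(suppress=True,precision=1)
w=bot.camera("wrist");st=bot.state();print(st["tool_pos"])
p=st["tool_pos"]
print([x for x in reds(w,60) if x[0][0]<420])
crop(w,60,60,320,240,2.5,"w5.png"); np.save("w5.npy",w,allow_pickle=True)
E
```

```text
[546.4  72.7 194.1]
[([167.7, 123.5], [150, 105, 37, 38, 1075]), ([191.9, 128.0], [184, 114, 12, 29, 87]), ([277.1, 264.9], [246, 255, 66, 30, 523]), ([279.4, 299.2], [252, 275, 56, 49, 2181]), ([74.7, 326.5], [59, 313, 32, 29, 702])]
```

View pics/w5.png

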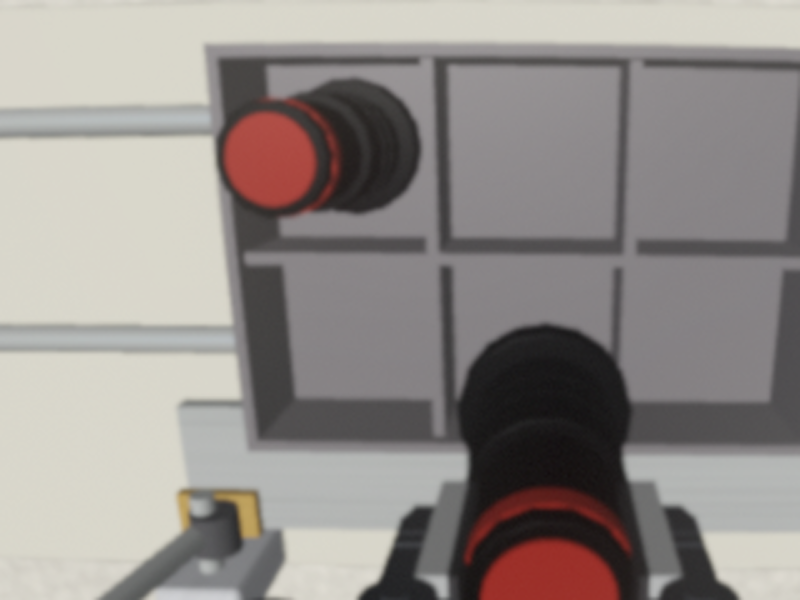

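```bash
python3 - <<'E'
from h import *
np.set_printoptions(suppress=True,precision=1)
w=np.load("w5.npy",allow_pickle=True).item()
p=lambda L:np.array(L)/2.5+60
print(plane(w,p([(434,252),(629,256),(207,46),(250,448),(434,52),(634,52)]),83))
a=np.linspace(0,6.3,60)
for x0 in (541,544,547):
    C=np.c_[x0+24*np.cos(a),72.5+24*np.sin(a),0*a+128]; q=(proj(w,C)-60)*2.5; q2=(proj(w,C+[0,0,12])-60)*2.5; print(x0,q[:,0].min(),q[:,0].max(),min(q[:,1].min(),q2[:,1].min()))
C=np.c_[613+24*np.cos(a),140+24*np.sin(a),0*a+50];print(((proj(w,C)-60)*2.5).min(0),((proj(w,C)-60)*2.5).max(0),"obs foot top~(.. 418, 78)")
E
```

```text
[[582.3 108.8  83. ]
 [580.8  44.9  83. ]
 [646.8 176.5  83. ]
 [512.5 178.   83. ]
 [643.9 106.3  83. ]
 [643.8  45.1  83. ]]
541 461.7223843671429 628.2459129836795 339.9944535047991
544 461.3527408199956 628.5764663991836 329.578626461035
547 460.98173730634915 628.9081720308 319.0764573162854
[289.4  81.6] [422.8 219.3] obs foot top~(.. 418, 78)
```

Valve 1 sits centred in its cell at crop (350,145). The held foot at (545,410) needs +2 in x and +3.5 in y to centre over its cell.

Scaled: -3.5 mm is -0.0035, 2 mm is 0.002.

```bash
python3 inch.py '{"deltas": [[0.002,-0.0035,0,0,0],[0,0,0.02,0,0],[0,0,0.02,0,0],[0,0,0.02,0,0],[0,0,0.015,0,0],[0,0,0.01,0,0],[0,0,0.002,0,0],[0,0,0,0,0],[0,0,0,0,0]]}'; python3 inch.py '{"deltas": [[0,0,0.002,0,0],[0,0,0.002,0,0],[0,0,0,0,0],[0,0,0,0,0]]}'
```

```text
time_s: 25.8
tool_pos: [549.2, 78.8, 108.7]
ee_rot: [-180.0, -0.1, 0.2]
ft_force: [0.4, 0.2, -2.1]
gripper_width: 0.335
grasp_force: 59.5
time_s: 26.13
tool_pos: [549.3, 79.1, 104.9]
ee_rot: [-180.0, -0.1, 0.2]
ft_force: [0.5, 0.1, 1.4]
gripper_width: 0.329
grasp_force: 59.7
```

Scaled: 1.5 mm is 0.0015, -35 mm is -0.035.

```bash
python3 inch.py '{"deltas": [[0,0,0.0015,0,0],[0,0,0,0,0],[0,0,0,0,0.6],[0,0,0,0,0.6],[0,0,0,0,0.6],[0,0,-0.015,0,0.6],[0,0,-0.03,0,0.6],[0,0,-0.035,0,0.6],[0,0,-0.035,0,0.6],[0,0,0,0,0.7]]}'; python3 inch.py '{"deltas": [[-0.01,0.034,0,0,0.7],[-0.01,0.034,0,0,0.7],[-0.01,0.034,0,0,0.7],[-0.01,0.034,0,0,0.7],[-0.01,0.034,0,0,0.7],[-0.01,0.034,0,0,0.7],[-0.01,0.034,0,0,0.7],[-0.01,0.034,0,0,0.7],[-0.01,0.034,0,0,0.7],[-0.01,0.034,0,0,0.7]]}'|sed -n 2p; python3 inch.py '{"deltas": [[-0.01,0.034,0,0,0.7],[-0.007,0.027,0,0,0.7],[0,0,0,0,0.7],[0,0,0,0,0.7],[0,0,0,0,0.7],[0,0,0,0,0.7]]}'; python3 look.py|sed -n '1,2p;/-3[0-9][0-9]/p';python3 - <<'E'
from h import *
print([x for x in reds(bot.camera("top"),25) if x[0][0]<420 and 190<x[0][1]<300],[x for x in reds(bot.camera("side"),30)if x[0][1]>140])
E
```

```text
time_s: 26.97
tool_pos: [552.6, 80.3, 224.6]
ee_rot: [-179.9, -0.8, 0.2]
ft_force: [1.4, 1.9, 1.2]
gripper_width: 0.696
grasp_force: 0.0
tool_pos: [448.7, -263.2, 216.9]
time_s: 28.3
tool_pos: [433.8, -320.8, 217.1]
ee_rot: [-179.9, -0.0, 0.4]
ft_force: [0.2, 0.3, -0.1]
gripper_width: 0.701
grasp_force: 0.0
[ 433.8 -320.8  217.3] [-180.    -0.     0.4] 28.35
[ 433.8 -320.8  217.3] [-180.    -0.     0.4] 28.35
pred [[152.68893148625196, 24.26157203414155], [267.2080561013252, 48.57193984512696], [280.19760608835986, 198.53385361022214]]
([281.3, 199.9], [269, 188, 26, 25, 495]) [[ 432.9 -323.3   94. ]]
[([215.7, 206.0], [212, 203, 8, 7, 42]), ([236.6, 228.5], [233, 225, 8, 8, 50]), ([181.5, 258.5], [179, 256, 6, 6, 32])] [([389.8, 146.3], [379, 138, 21, 19, 170]), ([313.7, 163.3], [306, 155, 20, 20, 129]), ([407.8, 190.5], [404, 188, 9, 6, 48]), ([205.4, 245.0], [200, 241, 12, 9, 82]), ([249.3, 246.2], [244, 242, 12, 9, 85]), ([216.6, 320.2], [211, 314, 13, 13, 127])]
```

Two valves are placed and valve 3 is unmoved. I pick it.

```bash
python3 inch.py '{"deltas": [[-0.0018,0.0023,0.03,0,0.7],[0,0,0.035,0,0.7],[0,0,0.035,0,0.7],[0,0,0.026,0,0.7],[0,0,0.016,0,0.7],[0,0,0.01,0,0.7],[0,0,0,0,0.7],[0,0,0,0,0.7]]}'|sed -n 2p; python3 inch.py '{"deltas": [[0,0,0,0,0],[0,0,0,0,0],[0,0,0,0,0],[0,0,0,0,0],[0,0,0,0,0],[0,0,0,0,0],[0,0,0,0,0]]}'; python3 inch.py '{"deltas": [[0,0,-0.015,0,0],[0,0,-0.025,0,0],[0,0,-0.03,0,0],[0,0,-0.03,0,0],[0,0,-0.03,0,0],[0,0,0,0,0],[0,0,0,0,0]]}'
```

```text
tool_pos: [431.8, -324.8, 65.7]
time_s: 29.7
tool_pos: [432.4, -325.6, 66.9]
ee_rot: [179.9, -0.2, 0.2]
ft_force: [0.1, 0.9, 5.6]
gripper_width: 0.331
grasp_force: 58.8
time_s: 30.28
tool_pos: [432.1, -325.8, 197.2]
ee_rot: [179.8, -0.2, 0.2]
ft_force: [0.2, -0.4, -2.0]
gripper_width: 0.328
grasp_force: 59.3
```

Scaled: -33 mm is -0.033, 18 mm is 0.018.

```bash
python3 inch.py '{"deltas": [[0.018,-0.033,0,0,0],[0.018,-0.033,0,0,0],[0.018,-0.033,0,0,0],[0.018,-0.033,0,0,0],[0.018,-0.033,0,0,0],[0.018,-0.033,0,0,0],[0.018,-0.033,0,0,0],[0.018,-0.033,0,0,0],[0.018,-0.033,0,0,0],[0.018,-0.033,0,0,0]]}'|sed -n 2p;python3 inch.py '{"deltas": [[0.002,-0.007,0,0,0],[0,0,0,0,0],[0,0,0,0,0],[0,0,0,0,0],[0,0,0,0,0]]}'|sed -n 2p;python3 - <<'E'
from h import *
w=bot.camera("wrist");st=bot.state();p=st["tool_pos"];print(p)
crop(w,60,60,320,240,2.5,"w6.png"); np.save("w6.npy",w,allow_pickle=True)
E
```

```text
tool_pos: [609.0, 6.9, 192.8]
tool_pos: [611.1, 9.7, 194.5]
[611.30398745  10.02521139 194.83000413]
```

View pics/w6.png

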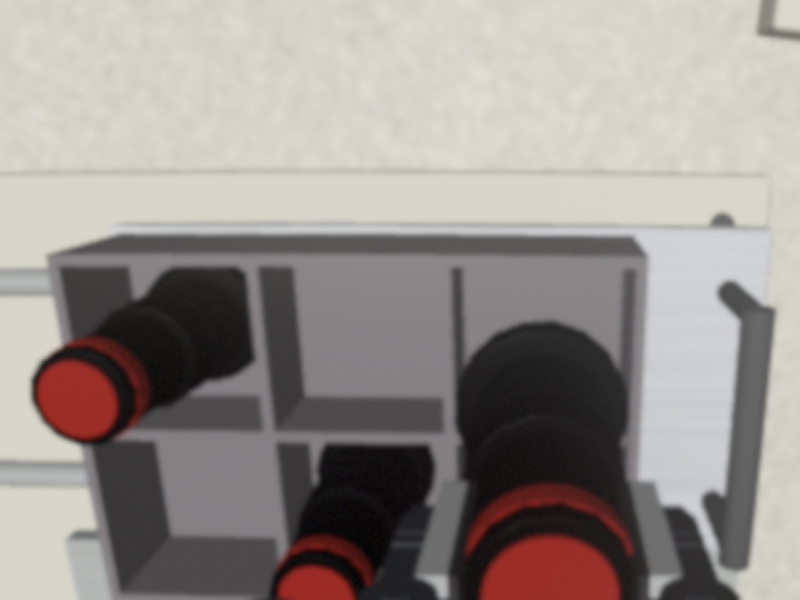

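Valve 3's foot is at crop (543,400) over the free cell, between the divider at (457,270) and the end wall at (640,258). Both earlier valves stand upright in their cells. This was the last picture I may view.

```bash
python3 - <<'E'
from h import *
np.set_printoptions(suppress=True,precision=1)
w=np.load("w6.npy",allow_pickle=True).item()
p=lambda L:np.array(L)/2.5+60
print(plane(w,p([(457,268),(645,254),(52,255),(260,268)]),83))
a=np.linspace(0,6.3,60)
for x0 in (606,609,612):
    C=np.c_[x0+24*np.cos(a),10+24*np.sin(a),0*a+129]; q=(proj(w,C)-60)*2.5; q2=(proj(w,C+[0,0,12])-60)*2.5; print(x0,q[:,0].min(),q[:,0].max(),min(q[:,1].min(),q2[:,1].min()))
E
```

```text
[[641.7  38.7  83. ]
 [646.2 -23.2  83. ]
 [647.2 175.5  83. ]
 [642.  104.4  83. ]]
606 460.72036876353025 627.5819029731645 339.83713815969463
609 460.34534924297816 627.9103312528081 329.39924780558107
612 459.96894390653927 628.2399082463064 318.8746071765709
```

```bash
python3 inch.py '{"deltas": [[0.0012,0.0006,0,0,0],[0,0,0.02,0,0],[0,0,0.02,0,0],[0,0,0.02,0,0],[0,0,0.015,0,0],[0,0,0.01,0,0],[0,0,0.002,0,0],[0,0,0,0,0],[0,0,0,0,0]]}'; python3 inch.py '{"deltas": [[0,0,0.002,0,0],[0,0,0.002,0,0],[0,0,0.001,0,0],[0,0,0,0,0],[0,0,0,0,0]]}'
```

```text
time_s: 32.33
tool_pos: [613.8, 12.0, 109.4]
ee_rot: [-180.0, -0.1, 0.2]
ft_force: [0.8, -0.7, -1.5]
gripper_width: 0.337
grasp_force: 59.5
time_s: 32.75
tool_pos: [614.1, 12.3, 105.0]
ee_rot: [180.0, -0.2, 0.2]
ft_force: [-0.4, 0.6, 6.3]
gripper_width: 0.335
grasp_force: 60.1
```

Scaled: -30 mm is -0.03, 20 mm is 0.02.

```bash
python3 inch.py '{"deltas": [[0,0,0,0,0.6],[0,0,0,0,0.6],[0,0,0,0,0.6],[0,0,-0.015,0,0.6],[0,0,-0.03,0,0.6],[0,0,-0.035,0,0.6],[0,0,-0.03,0,0.35],[-0.009,0.02,0,0,0.35],[-0.009,0.02,0,0,0.35],[-0.009,0.02,0,0,0.35]]}'|sed -n 2p; python3 inch.py '{"deltas": [[-0.009,0.015,0,0,0.35],[0,0,0,0,0.35],[0,0,0,0,0.35],[0,0,0,0,0.35],[0,0,0,0,0.35],[0,0,0,0,0.35]]}';python3 - <<'E'
from h import *
np.set_printoptions(suppress=True,precision=1)
s,t=bot.camera("side"),bot.camera("top")
rs=[x[0] for x in reds(s,60) if 160<x[0][0]<300 and x[0][1]>200]; rt=[x[0] for x in reds(t,15) if 195<x[0][0]<290 and 190<x[0][1]<240]
print(rs,rt,[x[0] for x in reds(t,15) if x[0][0]<420 and 200<x[0][1]<300])
X=np.array([[612,140,130],[547,76,130],[612,10,130]]);print(proj(s,X),proj(t,X))
w=bot.camera("wrist");print(proj(w,X),[x for x in reds(w,150)])
print(plane(w,[x[0] for x in reds(w,150)],131))
E
```

```text
tool_pos: [586.1, -48.2, 213.7]
time_s: 34.08
tool_pos: [577.6, -61.3, 213.2]
ee_rot: [-179.9, -0.0, 0.4]
ft_force: [-0.3, 0.4, -0.4]
gripper_width: 0.349
grasp_force: 0.0
[[252.2, 212.0], [205.4, 245.1], [249.3, 246.2], [216.7, 320.2]] [[215.7, 206.1], [258.6, 206.0], [236.6, 228.5]] [[215.7, 206.1], [258.6, 206.0], [236.6, 228.5], [181.5, 258.5]]
[[207.7 245.8]
 [252.3 246.7]
 [255.3 212.6]] [[216.4 207.4]
 [238.1 229.9]
 [261.5 207.6]]
[[ 16.9 169.9]
 [108.7 248.2]
 [181.2 168.9]] [([520.2, 23.8], [511, 15, 19, 18, 216]), ([485.2, 28.5], [478, 20, 15, 18, 196]), ([462.1, 34.2], [457, 24, 12, 24, 169]), ([496.8, 61.9], [449, 39, 88, 50, 1486]), ([512.4, 86.0], [503, 80, 19, 13, 183]), ([173.2, 165.3], [157, 149, 33, 33, 853]), ([10.1, 167.6], [0, 152, 23, 31, 597]), ([100.0, 247.1], [86, 234, 29, 27, 623])]
[[ 714.4 -225.4  131. ]
 [ 709.8 -200.4  131. ]
 [ 705.3 -184.6  131. ]
 [ 689.  -212.2  131. ]
 [ 673.6 -226.9  131. ]
 [ 614.9   15.4  131. ]
 [ 614.   144.5  131. ]
 [ 548.4   82.6  131. ]]
```

```bash
python3 - <<'E'
from h import *
np.set_printoptions(suppress=True,precision=1)
s,t=bot.camera("side"),bot.camera("top")
print(tri(s,np.array([[205.4,245.1],[249.3,246.2],[252.2,212.0]]),t,np.array([[215.7,206.1],[236.6,228.5],[258.6,206.0]])),bot.state()["tool_pos"])
E
python3 inch.py '{"deltas": [[0,0,0.035,0,0.35],[0,0,0.035,0,0.35],[0,0,0.035,0,0.35],[0,0,0.025,0,0.35],[0,0,0.015,0,0.35],[0,0,0.007,0,0.35],[0,0,0,0,0.35],[0,0,0,0,0.35]]}'; python3 inch.py '{"deltas": [[0,0,0,0,0],[0,0,0,0,0],[0,0,0,0,0],[0,0,0,0,0],[0,0,0,0,0]]}'
```

```text
(array([[616. , 142.3, 130.5],
       [550.9,  80.4, 132.1],
       [614.6,  17.5, 136.1]]), array([0.1, 0.1, 0.5])) [577.4 -62.6 213.2]
time_s: 35.0
tool_pos: [578.0, -62.9, 61.9]
ee_rot: [-180.0, -0.1, 0.2]
ft_force: [0.8, 0.4, 0.6]
gripper_width: 0.35
grasp_force: 0.0
time_s: 35.42
tool_pos: [578.9, -61.6, 63.2]
ee_rot: [-179.9, -0.2, 0.3]
ft_force: [-0.3, 3.2, 6.6]
gripper_width: 0.113
grasp_force: 58.8
```

```bash
python3 - <<'E'
from h import *
np.set_printoptions(suppress=True,precision=1)
s,t=bot.camera("side"),bot.camera("top")
print([x for x in reds(s,30) if 180<x[0][0]<300 and x[0][1]>180],[x for x in reds(t,15) if 195<x[0][0]<290 and 190<x[0][1]<240])
# predicted side silhouette of v3 red head from its placed pose, compared with v1
a=np.linspace(0,6.3,60)
for x,y in ((614,143),(549,79),(613,13)):
    q=proj(s,np.c_[x+15*np.cos(a),y+15*np.sin(a),0*a+134]);print(q.min(0),q.max(0))
E
```

```text
[([252.3, 212.1], [247, 209, 11, 8, 67]), ([205.3, 245.1], [200, 241, 12, 9, 82]), ([249.2, 246.3], [244, 242, 12, 9, 82]), ([216.6, 320.3], [211, 314, 12, 13, 127])] [([215.4, 205.9], [212, 203, 8, 7, 45]), ([260.1, 206.2], [257, 203, 8, 8, 48]), ([236.6, 228.5], [233, 225, 8, 8, 50])]
[198.2 239. ] [213.  250.8]
[243.  239.9] [257.9 251.8]
[246.9 206.8] [260.8 217.1]
```

The top view now puts valve 3 at (260,206), consistent with its cell, so the earlier blob was partly hidden by the arm. I push the carriage home gently.

```bash
python3 inch.py '{"deltas": [[0,-0.006,0,0,0],[0,-0.01,0,0,0],[0.0001,-0.014,0,0,0],[0.0001,-0.015,0,0,0],[0.0001,-0.015,0,0,0],[0.0001,-0.015,0,0,0],[0.0001,-0.015,0,0,0],[0.0001,-0.015,0,0,0],[0.0001,-0.015,0,0,0],[0.0001,-0.015,0,0,0]]}'|sed -n '2p;4p'; python3 inch.py '{"deltas": [[0.0001,-0.015,0,0,0],[0.0001,-0.015,0,0,0],[0.0001,-0.015,0,0,0],[0.0001,-0.015,0,0,0],[0.0001,-0.015,0,0,0],[0.0001,-0.015,0,0,0],[0.0001,-0.012,0,0,0],[0,-0.01,0,0,0],[0,-0.008,0,0,0],[0,-0.006,0,0,0]]}'|sed -n '2p;4p'; python3 inch.py '{"deltas": [[0,-0.005,0,0,0],[0,-0.004,0,0,0],[0,-0.003,0,0,0],[0,-0.002,0,0,0],[0,-0.002,0,0,0],[0,0,0,0,0],[0,0,0,0,0]]}'
```

```text
tool_pos: [580.0, 68.0, 63.2]
ft_force: [0.8, -4.0, 6.5]
tool_pos: [581.3, 196.1, 63.2]
ft_force: [2.2, -2.2, 7.3]
time_s: 37.77
tool_pos: [581.4, 212.0, 63.3]
ee_rot: [179.9, -0.4, 0.1]
ft_force: [2.6, -1.7, 5.5]
gripper_width: 0.112
grasp_force: 58.9
```

Scaled: -2 mm is -0.002.

```bash
python3 inch.py '{"deltas": [[0,-0.002,0,0,0],[0,-0.002,0,0,0],[0,-0.002,0,0,0],[0,-0.002,0,0,0],[0,0,0,0,0],[0,0,0,0,0]]}'|sed -n '2p;4p'; python3 inch.py '{"deltas": [[0,-0.002,0,0,0],[0,-0.002,0,0,0],[0,0,0,0,0],[0,0,0,0,0]]}'|sed -n '2p;4p'
```

```text
tool_pos: [581.5, 218.1, 63.3]
ft_force: [2.7, -4.4, 7.3]
tool_pos: [581.4, 218.1, 63.3]
ft_force: [0.3, -9.8, 10.3]
```

The carriage is home: y is 218.1 against the stop and the force is rising. I release, go round behind the knob and push it over toward -y with shut fingers.

```bash
python3 inch.py '{"deltas": [[0,0.0015,0,0,0.35],[0,0,0,0,0.35],[0,0,0,0,0.35],[0,0,-0.025,0,0.35],[0,0,-0.035,0,0.35],[0,0,-0.035,0,0.35],[0,0,-0.035,0,0.35],[0,0,-0.032,0,0],[0,0,0,0,0]]}'|sed -n 2p; python3 inch.py '{"deltas": [[-0.03,0,0,0,0],[-0.03,0,0,0,0],[-0.03,0,0,0,0],[-0.029,0,0,0,0],[0,-0.025,0,0,0],[0,-0.025,0,0,0],[0,0,0,0,0],[0,0,0,0,0],[0,0,0,0,0],[0,0,0,0,0]]}'|sed -n 2p; python3 - <<'E'
from h import *
np.set_printoptions(suppress=True,precision=1)
s=bot.camera("side"); w=bot.camera("wrist")
print([x for x in reds(s,60) if x[0][1]>180],reds(w,200),proj(w,[462,233,139]),bot.state()["tool_pos"])
E
```

```text
tool_pos: [580.5, 228.0, 231.2]
tool_pos: [458.7, 273.0, 222.8]
[([140.3, 288.5], [135, 283, 12, 12, 104]), ([216.7, 320.3], [211, 314, 12, 13, 129]), ([78.2, 332.1], [72, 326, 14, 13, 127]), ([127.9, 334.4], [122, 329, 13, 12, 130])] [([154.4, 84.6], [138, 67, 34, 36, 938]), ([332.6, 208.9], [319, 195, 28, 28, 621]), ([53.0, 317.9], [0, 265, 118, 107, 9755])] [[330.1 209.3]] [458.9 272.9 223. ]
```

Scaled: 3 mm is 0.003, 30 mm is 0.03.

```bash
python3 inch.py '{"deltas": [[0.003,0,0.03,0,0],[0,0,0.03,0,0],[0,0,0.03,0,0],[0,0,0.015,0,0],[0,0,0,0,0],[0,0,0,0,0]]}'|sed -n '2p;4p'; python3 inch.py '{"deltas": [[0,0.01,0,0,0],[0,0.012,0,0,0],[0,0.012,0,0,0],[0,0.012,0,0,0],[0,0.012,0,0,0],[0,0.012,0,0,0],[0,0.012,0,0,0],[0,0,0,0,0],[0,0,0,0,0]]}'|sed -n '2p;4p'; python3 inch.py '{"deltas": [[0,-0.012,0,0,0],[0,0,-0.025,0,0],[0,0,-0.025,0,0],[0,0,0,0,0],[0,0,0,0,0],[0,0,0,0,0]]}'|sed -n '2p;4p'; python3 - <<'E'
from h import *
np.set_printoptions(suppress=True,precision=1)
s=bot.camera("side"); w=bot.camera("wrist")
X=[[462.5,214-90*np.cos(a),52.5+90*np.sin(a)] for a in (.6,.8,1,1.2)]
print([x for x in reds(s,50) if x[0][1]>180],reds(w,200),proj(s,X),proj(w,X),bot.state()["tool_pos"])
E
```

```text
tool_pos: [461.4, 273.2, 117.8]
ft_force: [0.2, 0.2, 0.2]
tool_pos: [461.9, 189.8, 118.2]
ft_force: [-0.4, 1.0, -0.4]
tool_pos: [461.3, 203.8, 167.9]
ft_force: [0.3, -0.3, -0.7]
[([140.3, 288.5], [135, 283, 12, 12, 105]), ([247.5, 300.4], [242, 295, 12, 12, 113]), ([78.1, 332.1], [72, 326, 13, 13, 127]), ([127.9, 334.4], [122, 329, 13, 12, 130])] [([7.2, 88.0], [0, 66, 18, 43, 607]), ([344.6, 233.5], [328, 217, 34, 34, 898]), ([17.3, 352.3], [0, 287, 51, 111, 3486])] [[257.3 299. ]
 [252.5 299. ]
 [246.4 300.6]
 [239.5 303.7]] [[367.8 220.3]
 [356.3 227.4]
 [338.4 233.8]
 [314.6 239. ]] [460.8 203.4 167.1]
```

The lever is at a≈0.95. I press the knob down from above along its arc.

Scaled: 17 mm is 0.017, 7 mm is 0.007.

```bash
python3 inch.py '{"deltas": [[0.001,0.023,0,0,0],[0,0.022,0,0,0],[0,0,0.017,0,0],[0,0.006,0.016,0,0],[0,0.007,0.012,0,0],[0,0.006,0.009,0,0],[0,0.006,0.011,0,0],[0,0.004,0.011,0,0],[0,0.003,0.009,0,0],[0,0,0.003,0,0]]}'; python3 inch.py '{"deltas": [[0,0,0.002,0,0],[0,0,0,0,0],[0,0,0,0,0]]}'; python3 - <<'E'
from h import *
np.set_printoptions(suppress=True,precision=1)
s=bot.camera("side"); w=bot.camera("wrist")
X=[[462.5,214-90*np.cos(a),52.5+90*np.sin(a)] for a in (.2,.4,.6,.8)]
print([x for x in reds(s,50) if x[0][1]>180],proj(s,X),bot.state()["tool_pos"])
E
```

```text
time_s: 42.97
tool_pos: [463.1, 112.7, 78.6]
ee_rot: [178.9, 0.2, -0.2]
ft_force: [0.6, -20.5, 9.0]
gripper_width: -0.001
grasp_force: 10.6
time_s: 43.22
tool_pos: [463.3, 112.6, 77.8]
ee_rot: [178.8, 0.2, -0.2]
ft_force: [-0.9, -22.1, 11.9]
gripper_width: 0.001
grasp_force: 12.1
[([140.4, 288.5], [135, 283, 12, 12, 105]), ([262.8, 303.9], [258, 299, 11, 11, 82]), ([78.2, 332.1], [72, 326, 14, 13, 127]), ([127.9, 334.4], [122, 329, 13, 12, 131])] [[263.3 303.1]
 [261.  300.4]
 [257.3 299. ]
 [252.5 299. ]] [463.3 112.6  77.8]
```

The knob is back near its start pixel, so the lever is down. The fingertip is wedged on its -y side, so I back off in -y before rising.

```bash
python3 inch.py '{"deltas": [[0,0.008,0,0,0],[0,0.015,0,0,0],[0,0.015,0,0,0],[0,0,-0.02,0,0],[0,0,-0.035,0,0],[0,0,-0.035,0,0],[0,0,-0.035,0,0],[0,0,-0.025,0,0],[0,0,0,0,0],[0,0,0,0,0]]}'; python3 inch.py '{"deltas": [[-0.015,0.035,0,0,0],[-0.015,0.035,0,0,0],[0,0.035,0,0,0],[0,0,0,0,0],[0,0,0,0,0],[0,0,0,0,0]]}'|sed -n 2p; python3 - <<'E'
from h import *
np.set_printoptions(suppress=True,precision=2)
s,t,w=[bot.camera(n) for n in ("side","top","wrist")]
X=[[462.5,214-90*np.cos(a),52.5+90*np.sin(a)] for a in (.2,.3,.4,.5)]
print([x for x in reds(s,50) if x[0][1]>180],[x for x in reds(t,10) if x[0][0]<300 and 190<x[0][1]<300]);print(proj(s,X),proj(w,X),[x for x in reds(w,40)])
u=lambda c,x,y,r:[q[0] for q in reds(c,15) if np.hypot(q[0][0]-x,q[0][1]-y)<r]
print(tri(s,np.array(u(s,263,303,8)),t,np.array(u(t,222.5,261,8))))
# carriage: compare handle strip in the top view with the opening picture
a=cv2.imread("pics/top0.png")[205:240,150:215];b=t["color"][205:240,150:215]
print(cv2.phaseCorrelate(np.float32(a.mean(2)),np.float32(b.mean(2))))
a=cv2.imread("pics/side0.png")[270:325,165:215];b=s["color"][270:325,165:215]
print(cv2.phaseCorrelate(np.float32(a.mean(2)),np.float32(b.mean(2))),proj(s,[[578,216,78],[578,222,78]]),np.abs(a.astype(int)-b).mean())
E
```

```text
time_s: 44.15
tool_pos: [463.7, 89.1, 228.9]
ee_rot: [180.0, -0.1, 0.2]
ft_force: [0.1, -0.9, -0.7]
gripper_width: 0.004
grasp_force: 0.0
tool_pos: [432.5, -15.8, 226.6]
[([140.3, 288.5], [135, 283, 12, 12, 105]), ([263.0, 303.4], [258, 298, 11, 11, 88]), ([78.3, 332.1], [72, 326, 14, 13, 126]), ([127.9, 334.4], [122, 329, 13, 12, 129])] [([162.9, 204.9], [160, 202, 7, 7, 43]), ([138.8, 227.1], [135, 224, 8, 8, 47]), ([222.5, 261.0], [220, 259, 6, 5, 26])]
[[263.25 303.08]
 [262.28 301.57]
 [260.97 300.36]
 [259.32 299.49]] [[134.95 159.45]
 [128.7  160.96]
 [121.34 162.5 ]
 [112.91 164.07]] [([133.7, 159.7], [123, 150, 22, 21, 361])]
(array([[462.58, 126.28,  69.56]]), array([0.06]))
((0.14657645917256446, 0.20104636830501477), 0.5608498994950895)
((-0.018845958142019725, 0.01829284755640259), 1.0048974769115449) [[191.38 292.03]
 [188.96 293.83]] 4.359030303030303
```

The knob is back at its starting position (q≈0). The carriage matches the opening picture to under 0.1 px, all three valves are in the box, and the arm is clear.

```bash
python3 -c "
from rig import bot
print(bot.finish_job())"
```

```text
the job is handed in; nothing more can be done
None
```

I handed the job in at about 45 s on the clock: all three valve bodies present stand upright in separate cells of the box, the carriage is back at its home stop, the cam lever is down, and the robot is clear; no verdict was returned.

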